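# Lay out the soldering supplies on the repair mat

### The arm

A 6-joint arm with a two-finger parallel gripper is mounted at the origin on the work surface. World frame = base frame: x ahead of the robot, y to its left, z up, the work surface at z = 0. Lengths are in m, angles in degrees, forces in N, time in s.
With the tool pointing down it reaches from about 0.4 to 0.825 m from the base axis. Payload 7 kg.
Tool frame: the origin (TCP) lies at the very end of the fingers, on their centre line; the grasp point (between the pads) lies robot.grip_depth behind it (robot.grip_depth is the distance from the TCP to the grasp point, in m); z points along the fingers, y is the line along which they close (so a half turn about z gives the same grasp; the last joint's range is limited). The gripper opens to 85 mm and grips with 20 to 120 N. Pads are 22 mm wide; open, the fingers measure 114 mm over their backs; the gripper's body (76 mm by 85 mm) begins 54 mm behind the grasp point. The pads swing forward as they close: fully open they stand 13 mm farther back than shut.
Start: joints at [-54.769, 20.546, 0.682, 0, -70.136, -16.507], TCP at [0.217, -0.639, 0.231] pointing down, gripper open.
Joint ranges: [-176.03, 176.03], [-82.01, 121.73], [-58.28, 71.71], [-173.87, 95.51], [-174.79, -0.11], [-173.66, 173.66]. Speed limits (degrees/s): [136.94, 136.94, 172.46, 180, 180, 180].

### API

Orientations are given as [roll, pitch, yaw] about the fixed x, y, z axes, in that order (R = Rz(yaw) Ry(pitch) Rx(roll)).
In Python, from rig import robot gives the robot as it stands. The module is installed in compiled form; this text tells all that it offers. Calls block until the motion is done:
- robot.move_ptp(position, orientation): joint-space move of the TCP to a pose.
- robot.move_linear(position, rot=None, rate=0.15): straight line of the TCP; rot=None keeps the orientation; rate is the mean speed in m/s.
- robot.movej(angles): joint-space move.
- robot.set_gripper(opening, force=None): finger opening in m; force is the grip in N (None keeps the last); returns when the fingers have stopped.
- robot.pause(seconds).
- robot.solve_ik(position, orientation): joint angles nearest the present ones, or None.
- robot.observe(): the state.
- robot.camera(name): name is "scene" or "top" or "wrist"; returns a dict with "pixels" (420x560x3 uint8, red, green, blue), "intrinsics" (3x3 intrinsics, pixels), "rvec" (rotation vector, rad) and "tvec" (3), from world to camera coordinates, as OpenCV has them. Camera axes: x right, y down, z forward; pixel columns grow to the right and rows downward; lengths in m; the calibration is good to about 2 mm. A picture is of the moment at which its call begins. There is no depth.
A pose or a line that the arm cannot do raises robot.Unreachable and nothing moves.
- robot.hand_in(): hands the job in; it is judged then, once.
Trained networks look in a picture, given as the dict that the camera call returned (one of the last four; its "shot" number tells which), for a name from the list of things; names that differ only in an ending like _2 or _b are one class to them, and where a whole thing is asked for, a point or a joint stands for the part that bears it (a point fixed in the world has none). Each returns a list of dicts, best first, with "confidence" (0 to 1); they miss things now and then, are a little off and sometimes report something else, mostly with a low value. They report only what shows in the picture. A call takes as long as a camera call. They do not tell look-alikes from the thing itself.
- robot.trace(picture, query): "region" (420x560 bool, what is visible of it) and "uv" ([column, row] in pixels, amid what is visible of it).
The state is a dict: "time": time; "qpos": joint angles; "joint_velocities": joint speeds; "tau": joint torques, N m; "ee_pos": TCP position; "ee_rot": TCP orientation; "wrist_force": force on the tool from outside, world axes, zero at the start; "moment": the same for the moment, N m; "finger_gap": finger opening in m; "finger_force": force on a finger pad.
Only numpy, scipy, OpenCV 4.12 (cv2) and the standard library are available. Lean on these libraries where they do the work, as an engineer would, in place of code of your own. Each camera call takes 0.05 s, during which the arm holds its last target. There are 200 camera calls.

### The job

On the grey mat, stand the yellow solder spool directly behind the circuit-board clamp (the side away from the robot), 9 cm from centre to centre and square to the mat, and the copper-wire spool centred on top of the solder spool. Stand the red-capped flux jar midway between the clamp and the tip cleaner, and the white bottle directly in front of the tip cleaner (the side nearer the robot), also 9 cm from centre to centre and square to the mat. Everything ends upright, and the brush, the mouse and the parts box stay where they are.

Things in the scene. Friction and masses are not known exactly. Their poses are not given: they have to be found in the camera images.
- mat: Grey work mat with a thin white line near its front and far edges, lying on the blue bench, fixed, 300 x 340 mm, 3 mm thick, turned a little. Origin: centre of its underside. Its x axis points away from the robot along the mat's side edges, y to the robot's left along the mat's front edge, z up.
- clamp: Circuit-board clamp, fixed on the mat: dark steel base 60 mm (x) by 90 mm (y) with two aluminium jaws holding a small green circuit board, 24 mm high in all. Origin: centre of its underside, on the mat's top. Same axes as the mat. It stands at the left or the right of the mat's middle, changing from start to start, 200 mm (along y) from the tip cleaner.
- cleaner: Tip cleaner, fixed on the mat: round black cup 70 mm across with a brass-coloured dome in it, 40 mm high. Origin: centre of its underside, on the mat's top. Same axes as the mat.
- solder_mid (a point): Centre (half-way up) of the loose solder spool: upright cylinder with yellow flanges and label and silver-grey wire, 60 mm across, 44 mm high, about 0.35 kg. z is its upright axis. It starts on the bench (height 0), as do the other three supplies, to the right of the mat, shuffled among four spots.
- copper_mid (a point): Centre (half-way up) of the loose copper-wire spool: upright cylinder with white flanges, copper wire and a copper-coloured disc on top, 44 mm across, 32 mm high, about 0.14 kg. z is its upright axis.
- jar_mid (a point): Centre (half-way up) of the loose flux jar: small amber jar with a red cap, 40 mm across, 40 mm high, about 0.08 kg. z is its upright axis.
- bottle_mid (a point): Centre (half-way up) of the loose bottle: white, 44 mm across up to 80 mm, then a blue cap 36 mm across, 100 mm high in all, about 0.12 kg. z is its upright axis.
- brush: Bystander, loose: flat brush with pale wooden handle, about 175 mm long, 34 mm wide, 14 mm high, lying along y beyond the supplies. Origin at its underside; x points to the bristles.
- mouse: Bystander, loose: black computer mouse with a blue stripe, 100 x 58 x 32 mm, to the right of the supplies. Origin: centre of its underside.
- partsbox: Bystander, loose: grey open parts box with three compartments, 120 x 75 x 28 mm, to the left of the mat. Origin: centre of its underside.
There are look-alikes about, which are no part of the job. There is more than one size of the part that bears solder_mid; the job needs the middle-sized. What is shaped like the clamp but brown is not meant.

How it is judged (in metres and radians):
At the end, for the whole second after the job is handed in: Upright, at rest, released, in the mat's axes: solder spool 90 mm behind the clamp (15 mm each way), copper spool on it (centres within 10 mm), jar midway between clamp and cleaner (15 mm off their line, under 116 mm from each), bottle 90 mm in front of the cleaner (15 mm each way) (x of solder_mid in the frame of clamp between 0.075 and 0.105 m and y of solder_mid in the frame of clamp between -0.015 and 0.015 m and height (world z) of solder_mid between 0.02 and 0.03 m and horizontal distance between copper_mid and solder_mid below 0.01 m and height (world z) of copper_mid between 0.057 and 0.069 m and x of jar_mid in the frame of clamp between -0.015 and 0.015 m and horizontal distance between jar_mid and clamp below 0.116 m and horizontal distance between jar_mid and cleaner below 0.116 m and height (world z) of jar_mid between 0.018 and 0.028 m and x of bottle_mid in the frame of cleaner between -0.105 and -0.075 m and y of bottle_mid in the frame of cleaner between -0.015 and 0.015 m and height (world z) of bottle_mid between 0.048 and 0.058 m and angle between each of solder_mid, copper_mid, jar_mid, bottle_mid's own z axis and vertical below 0.1 rad and linear speed of each of solder, copper, jar, bottle below 0.02 m/s); the robot touches nothing.
It fails at once if the brush is moved more than 20 mm (distance of brush from where it was at the start of the episode above 0.02 m).
It fails at once if the computer mouse is moved more than 20 mm (distance of mouse from where it was at the start of the episode above 0.02 m).
It fails at once if the parts box is moved more than 20 mm (distance of partsbox from where it was at the start of the episode above 0.02 m).
It also fails if it takes over 112 s, if anything falls off the work surface, if the arm or the gripper's body presses on something with over 40 N, if the wrist force passes 120 N, or if a joint passes its speed limit or range.

## Working session

There is one attempt and no reset: what is moved stays moved. The work goes in short steps, each a Python script; the robot and the scene stay as the last script left them, time stands still between calls to the robot, and variables do not carry over. Pictures are saved under pics/ and viewed, at most 14 in all, crops included, and the job is handed in when it is done.

```bash
mkdir -p pics; cat > h.py <<'E'
import numpy as np, cv2
from rig import robot
def shot(cam,name=None):
    p=robot.camera(cam)
    if name: cv2.imwrite(f'pics/{name}.png',cv2.cvtColor(np.asarray(p['pixels']),cv2.COLOR_RGB2BGR))
    return p
def w(p,uv,z):
    "pixel -> world on plane z"
    R=cv2.Rodrigues(np.array(p['rvec'],float))[0]; t=np.array(p['tvec'],float).ravel()
    d=R.T@np.linalg.solve(np.array(p['intrinsics']),[uv[0],uv[1],1]); c=-R.T@t
    return c+d*(z-c[2])/d[2]
def px(p,X):
    return cv2.projectPoints(np.array(X,float).reshape(-1,3),np.array(p['rvec'],float),np.array(p['tvec'],float),np.array(p['intrinsics'],float),None)[0].reshape(-1,2)
E
python3 - <<'E'
from h import *
o=robot.observe();print(o['ee_pos'],o['ee_rot'],robot.grip_depth,o['time'])
for c in('top','scene'):
    p=shot(c,c+'0')
    R=cv2.Rodrigues(np.array(p['rvec'],float))[0];print(c,-R.T@np.array(p['tvec']).ravel())
    for q,z in (('mat',.003),('clamp',.02),('cleaner',.04),('solder_mid',.044),('copper_mid',.032),('jar_mid',.04),('bottle_mid',.09),('brush',.01),('mouse',.02),('partsbox',.02)):
        for d in robot.trace(p,q)[:4]:
            print(q,round(d['confidence'],2),np.round(d['uv']),int(d['region'].sum()),np.round(w(p,d['uv'],z),3)[:2])
E
```

```text
[ 0.21648335 -0.63881822  0.23035621] [ 1.79903490e+02 -9.58825669e-03 -1.61282720e+02] 0.0187 0.0
top [ 0.33010109 -0.02441557  1.13364512]
mat 0.7 [230. 230.] 13102 [0.514 0.115]
clamp 0.91 [271. 129.] 717 [0.791 0.011]
clamp 0.73 [267. 226.] 744 [0.524 0.015]
cleaner 0.85 [188. 218.] 586 [0.538 0.218]
solder_mid 0.9 [404. 263.] 573 [ 0.429 -0.326]
solder_mid 0.73 [412. 301.] 374 [ 0.337 -0.341]
solder_mid 0.59 [376. 308.] 985 [ 0.319 -0.254]
copper_mid 0.48 [355. 208.] 276 [ 0.57  -0.211]
jar_mid 0.6 [405. 215.] 254 [ 0.552 -0.336]
jar_mid 0.4 [355. 262.] 336 [ 0.431 -0.206]
bottle_mid 0.91 [355. 261.] 328 [ 0.428 -0.197]
brush 0.93 [373. 163.] 659 [ 0.701 -0.266]
mouse 0.76 [457. 240.] 864 [ 0.491 -0.473]
mouse 0.38 [405. 260.] 547 [ 0.441 -0.338]
partsbox 0.78 [ 99. 249.] 1600 [0.458 0.449]
scene [ 1.45321806 -0.18984161  0.70835084]
mat 0.88 [331. 229.] 7046 [0.582 0.102]
clamp 0.72 [321. 292.] 1017 [0.816 0.014]
clamp 0.64 [296. 217.] 598 [0.534 0.019]
cleaner 0.8 [367. 209.] 493 [0.56  0.209]
cleaner 0.45 [334. 225.] 6974 [0.613 0.1  ]
solder_mid 0.97 [165. 208.] 500 [ 0.461 -0.329]
solder_mid 0.74 [193. 186.] 687 [ 0.359 -0.252]
solder_mid 0.54 [162. 194.] 197 [ 0.387 -0.339]
copper_mid 0.61 [214. 237.] 312 [ 0.593 -0.206]
jar_mid 0.88 [161. 236.] 261 [ 0.576 -0.335]
bottle_mid 0.86 [214. 201.] 456 [ 0.519 -0.194]
brush 0.46 [212. 237.] 302 [ 0.565 -0.211]
mouse 0.75 [111. 232.] 684 [ 0.508 -0.467]
partsbox 0.96 [438. 192.] 901 [0.49  0.453]
```

View pics/top0.png

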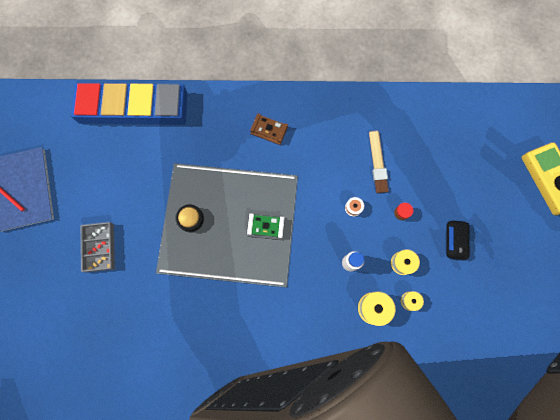

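View pics/scene0.png

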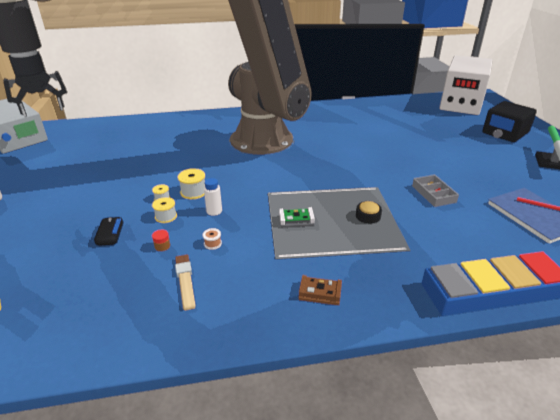

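Top view: the clamp (green board) is at about (266,226) and the cleaner at (189,217). The solder spools are large (377,309), middle (405,263) and small (413,301). Copper is at (355,207), the jar at (404,211) and the bottle at (353,261). The brown look-alike clamp is at (269,129). Next I take close looks with the wrist camera.

```bash
cat > look.py <<'E'
from h import *
p=robot.camera('top'); m=None
d=[x for x in robot.trace(p,'mat')][0]['region'].astype(np.uint8)
c=cv2.boxPoints(cv2.minAreaRect(cv2.findNonZero(cv2.morphologyEx(d,cv2.MORPH_CLOSE,np.ones((9,9))))))
W=np.array([w(p,u,.003)[:2] for u in c]);print('mat',W.round(3).tolist(),W.mean(0),[round(float(np.linalg.norm(W[i]-W[i-1])),3) for i in range(4)],[round(float(np.degrees(np.arctan2(*(W[i]-W[i-1])[::-1]))),1) for i in range(4)])
def look(x,y,z,name,qs):
    robot.move_ptp([x,y,z],[180,0,180])
    p=shot('wrist',name)
    R=cv2.Rodrigues(np.array(p['rvec'],float))[0];C=-R.T@np.array(p['tvec']).ravel();print(name,C.round(3))
    for q,h in qs:
        for d in robot.trace(p,q)[:4]:
            r=d['region'].astype(np.uint8);cs=max(cv2.findContours(r,0,2)[0],key=cv2.contourArea)
            P=np.array([w(p,u,h)[:2] for u in cs[:,0].astype(float)]);(cc,sz,a)=cv2.minAreaRect((P*1000).astype(np.float32))
            print(q,round(d['confidence'],2),np.round(d['uv']),'rect',np.round(cc,1),np.round(sz,1),round(a,1))
if __name__=='__main__':
    look(.46,-.27,.40,'w1',(('solder_mid',.044),('copper_mid',.032),('jar_mid',.04),('bottle_mid',.1)))
    look(.5,.10,.40,'w2',(('mat',.003),('clamp',.024),('cleaner',.03)))
    print(robot.observe()['time'])
E
python3 look.py
```

```text
mat [[0.398, 0.303], [0.702, 0.294], [0.668, -0.065], [0.368, -0.036]] [0.53422235 0.12383176] [0.341, 0.304, 0.361, 0.301] [84.9, -1.7, -95.5, 174.5]
w1 [ 0.377 -0.27   0.543]
solder_mid 0.87 [288.  73.] rect [ 319.1 -253.5] [81.5 82.3] 90.0
solder_mid 0.67 [235.  85.] rect [ 339.5 -343.9] [45.3 44.7] 87.9
solder_mid 0.66 [241. 148.] rect [ 434.1 -331.4] [57.4 61.8] 29.4
solder_mid 0.32 [480. 191.] rect [522.   91.6] [319.1 281. ] 84.8
copper_mid 0.93 [312. 227.] rect [ 574.  -209.7] [50.  39.1] 1.3
jar_mid 0.95 [245. 222.] rect [ 560.7 -334. ] [38.8 50.3] 70.0
jar_mid 0.18 [241. 148.] rect [ 433.  -332.7] [56.3 63.6] 55.1
bottle_mid 0.56 [324. 148.] rect [ 427.5 -203.8] [49.3 41.7] 32.6
bottle_mid 0.44 [245. 222.] rect [ 539.4 -325.5] [35.6 45.7] 63.7
w2 [0.418 0.1   0.543]
clamp 0.93 [236. 173.] rect [521.5  23.3] [90.2 58.5] 83.8
clamp 0.68 [243. 302.] rect [787.9  22. ] [90.1 68.7] 68.6
cleaner 0.95 [347. 186.] rect [541.8 219.9] [74.  68.8] 45.5
cleaner 0.51 [233. 174.] rect [520.1  23.8] [90.1 59.5] 84.4
4.7667
```

View pics/w1.png

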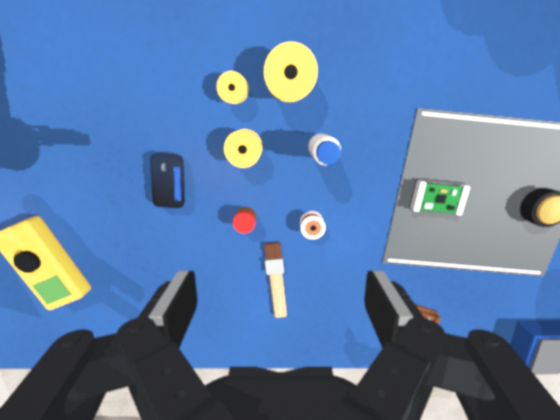

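View pics/w2.png

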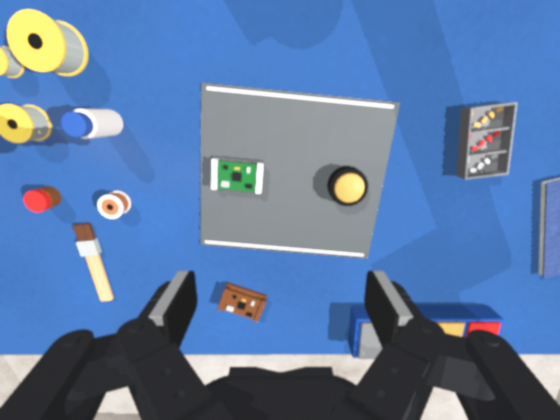

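w1: solder-mid hole at (242,149), copper disc (313,227), jar cap (244,220) and bottle cap (328,152). w2: mat, clamp (237,176) and cleaner (348,187), which agrees with the 200 mm spacing. I'll compute the positions and pick the solder spool first.

```bash
cat > pp.py <<'E'
from h import *
YAW=-5.7; a=np.radians(YAW); ex=np.array([np.cos(a),np.sin(a)]); ey=np.array([-ex[1],ex[0]])
CL=np.array([.522,.0228]); TC=np.array([.5415,.2205])
UP=.20
def pick(xy,tz,op,force,yaw=180):
    x,y=xy; robot.set_gripper(op)
    robot.move_ptp([x,y,UP],[180,0,yaw]); robot.move_linear([x,y,tz],rate=.12)
    robot.set_gripper(0,force); o=robot.observe(); print('grip',o['finger_gap'],o['finger_force'],o['wrist_force'])
    robot.move_linear([x,y,UP]); o=robot.observe(); print('lifted',o['finger_gap'],o['time'])
def place(xy,tz,op,yaw):
    x,y=xy
    robot.move_ptp([x,y,UP],[180,0,yaw]); robot.move_linear([x,y,tz+.02]); robot.move_linear([x,y,tz],rate=.03)
    print('down',np.round(robot.observe()['wrist_force'],1)); robot.set_gripper(op); robot.move_linear([x,y,UP]); print(robot.observe()['time'])
E
python3 - <<'E'
from pp import *
# camera pose at w1: replay view
robot.set_gripper(.085); robot.move_ptp([.46,-.27,.40],[180,0,180]); p=robot.camera('wrist')
for n,u,h in(('solder',(242,149),.044),('copper',(313,227),.032),('jar',(244,220),.04),('bottle',(328,152),.1),('brushtip',(273,243),.01)): print(n,w(p,u,h).round(3))
R=w(p,(245,222),.04)
S=w(p,(242,149),.044)[:2]
pick(S,.006,.083,60); place(CL+.09*ex,.010,.083,180+YAW)
E
```

```text
solder [ 0.436 -0.332  0.044]
copper [ 0.58  -0.207  0.032]
jar [ 0.563 -0.334  0.04 ]
bottle [ 0.434 -0.198  0.1  ]
brushtip [ 0.622 -0.283  0.01 ]
grip 0.059019483468449305 63.382569551467896 [-0.72594748 -0.19053447  7.1236242 ]
lifted 0.05880321448698815 11.05
down [-4.4  0.8  2.5]
16.375
```

```bash
python3 - <<'E'
from pp import *
pick((.563,-.334),.006,.06,30); place((CL+TC)/2,.010,.06,90+YAW)
pick((.432,-.199),.040,.065,35); place(TC-.09*ex,.0445,.065,180+YAW)
robot.set_gripper(.06); robot.move_ptp([.6,.10,.38],[180,0,180]); p=shot('wrist','w3')
for q,h in(('solder_mid',.047),('jar_mid',.043),('bottle_mid',.103),('clamp',.027),('cleaner',.04)):
    for d in robot.trace(p,q)[:3]:
        cs=max(cv2.findContours(d['region'].astype(np.uint8),0,2)[0],key=cv2.contourArea)[:,0].astype(float)
        P=np.array([w(p,u,h)[:2]*1000 for u in cs],np.float32);r=cv2.minAreaRect(P);print(q,round(d['confidence'],2),np.round(r[0]),np.round(r[1]),round(r[2]))
print('targets',CL+.09*ex,(CL+TC)/2,TC-.09*ex,robot.observe()['time'])
E
```

```text
grip 0.039292924081935354 30.343835949897766 [-0.97864802  0.65163055  5.6958138 ]
lifted 0.03879177318649569 21.575
down [-1.3 -0.2 -0.4]
28.5917
grip 0.043238745264008865 35.112900137901306 [-1.41974682  0.62109799  6.21589223]
lifted 0.04315871734373485 35.175
down [-0.4  0.9 -0.8]
40.15
solder_mid 0.61 [607.  18.] [59. 68.] 32
solder_mid 0.49 [ 575. -191.] [42. 59.] 7
jar_mid 0.81 [532. 120.] [36. 34.] 0
bottle_mid 0.7 [459. 219.] [40. 60.] 26
clamp 0.59 [790.  22.] [89. 69.] 70
cleaner 0.61 [542. 218.] [69. 71.] 3
targets [0.611555   0.01386122] [0.53175 0.12165] [0.451945   0.22943878] 41.7167
```

View pics/w3.png

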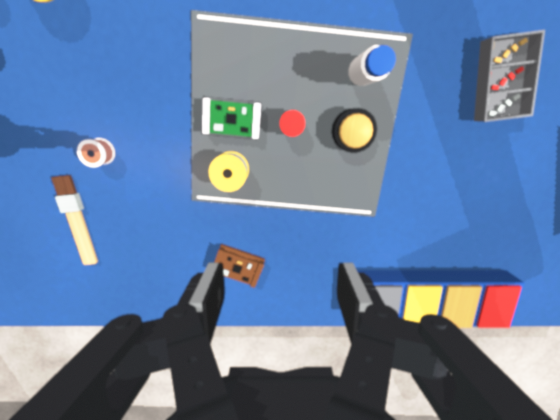

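w3: all three stand upright. The solder hole is at (227,174), jar (291,123), bottle cap (379,63), clamp board (231,118), cleaner dome (355,130) and copper disc (91,153). Now the copper spool goes on top.

```bash
python3 - <<'E'
from pp import *
p=robot.camera('wrist')
f=lambda u,h:w(p,u,h)[:2].round(4)
c=f((231,118),.025)
S=f((227,174),.047);B=f((379,63),.103);D=f((355,130),.043)
M=np.array([ex,ey])
print('mat lines deg',[np.degrees(np.arctan2(*(f(b,.003)-f(a,.003))[::-1])) for a,b in(((198,17),(408,38)),((198,198),(374,212)))])
print('clamp',c,'solder',S,'rel',M@(S-c),'bottle rel cleaner',M@(B-D),'copper',f((91,153),.032))
robot.move_ptp([.66,-.2,.3],[180,0,180]); p=shot('wrist','w4')
for d in robot.trace(p,'copper_mid')[:2]:
    cs=max(cv2.findContours(d['region'].astype(np.uint8),0,2)[0],key=cv2.contourArea)[:,0].astype(float)
    r=cv2.minAreaRect(np.array([w(p,u,.032)[:2]*1000 for u in cs],np.float32));print(d['confidence'],d['uv'],r)
robot.move_ptp([.69,.02,.3],[180,0,180]); p=shot('wrist','w5')
for d in robot.trace(p,'solder_mid')[:2]:
    cs=max(cv2.findContours(d['region'].astype(np.uint8),0,2)[0],key=cv2.contourArea)[:,0].astype(float)
    r=cv2.minAreaRect(np.array([w(p,u,.047)[:2]*1000 for u in cs],np.float32));print(d['confidence'],d['uv'],r)
E
```

```text
mat lines deg [np.float64(85.10695629653425), np.float64(85.31237450528747)]
clamp [0.5257 0.0224] solder [0.6122 0.0148] rel [0.08682714 0.00102874] bottle rel cleaner [-0.08649845  0.00071252] copper [ 0.5806 -0.2092]
0.93 [270.8, 111.8] ((579.4136352539062, -209.14019775390625), (42.53186798095703, 42.3974723815918), 0.05622527003288269)
0.81 [272.4, 112.3] ((607.914306640625, 14.832850456237793), (57.70477294921875, 58.57060241699219), 0.0869293287396431)
0.19 [79.2, 169.4] ((698.5655517578125, -249.8328094482422), (159.13357543945312, 41.363494873046875), 6.730132579803467)
```

```bash
python3 - <<'E'
from pp import *
pick((.5794,-.2091),.006,.06,40); place((.609,.0145),.0545,.06,180+YAW)
robot.move_ptp([.69,.02,.33],[180,0,180]); p=shot('wrist','w6')
for q,h in(('copper_mid',.079),('solder_mid',.047)):
  for d in robot.trace(p,q)[:2]:
    cs=max(cv2.findContours(d['region'].astype(np.uint8),0,2)[0],key=cv2.contourArea)[:,0].astype(float)
    r=cv2.minAreaRect(np.array([w(p,u,h)[:2]*1000 for u in cs],np.float32));print(q,d['confidence'],d['uv'],r)
shot('scene','s6')
E
```

```text
grip 0.043009769415527664 40.481935143470764 [-1.05581889 -0.14407918  6.2042561 ]
lifted 0.04266039882641154 48.8333
down [ 0.2  0.7 -0.9]
52.9583
copper_mid 0.73 [279.3, 52.5] ((537.0829467773438, 22.47026252746582), (80.26358032226562, 52.01470184326172), 84.79338073730469)
copper_mid 0.62 [274.4, 113.4] ((607.632080078125, 15.63109016418457), (41.79213333129883, 41.19391632080078), 62.861549377441406)
solder_mid 0.95 [270.7, 131.3] ((609.2366333007812, 15.204248428344727), (57.61025619506836, 58.176910400390625), 89.99580383300781)
solder_mid 0.15 [274.7, 112.9] ((608.3475341796875, 15.251953125), (49.16335678100586, 46.48460388183594), 89.99555206298828)
```

View pics/w6.png

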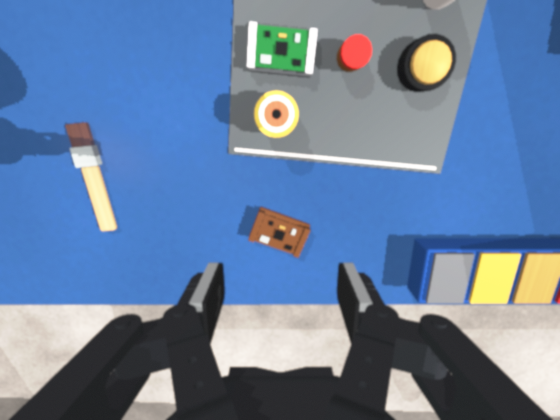

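View pics/s6.png

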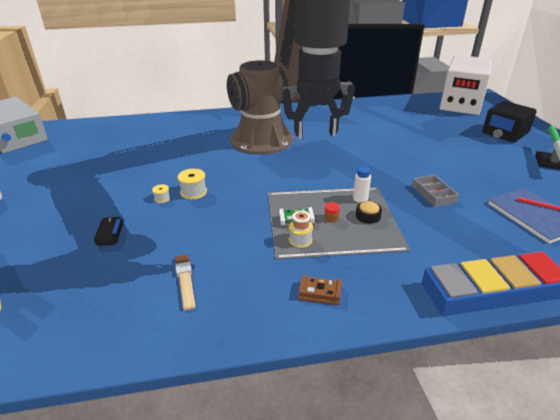

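The copper spool sits concentric on the solder spool (274,113), with the jar at (354,52) and the bottle standing in front of the cleaner. The bystanders look undisturbed, so I'm handing in.

```bash
python3 -c "
from rig import robot
print(robot.hand_in())"
```

```text
the job is handed in; nothing more can be done
None
```

The job is handed in at about 55 s of the 112 s: by the last camera measurements all four supplies stand upright within tolerance, the copper spool is about 2 mm off centre on the solder spool, and the brush, mouse and parts box look unmoved; the hand-in call returned no verdict.

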